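# Latch the bottle clamp open

## Robot

A 6-joint arm with a two-finger parallel gripper is mounted at the origin on the work surface. World frame = base frame: x ahead of the robot, y to its left, z up, the work surface at z = 0. Lengths are in m, angles in rad, forces in N, time in s.
With the tool pointing down it reaches from about 0.35 to 0.775 m from the base axis. Payload 5.5 kg.
Tool frame: the origin (TCP) lies between the finger pads; the fingertips stand 22 mm ahead of it and the grasp point (between the pads) lies 3 mm ahead of it; z points along the fingers, y is the line along which they close (so a half turn about z gives the same grasp; the last joint's range is limited). The gripper opens to 85 mm and grips with 20 to 120 N. Pads are 22 mm wide; open, the fingers measure 114 mm over their backs; the gripper's body (76 mm by 85 mm) begins 54 mm behind the grasp point. The pads swing forward as they close: fully open they stand 13 mm farther back than shut.
Start: joints at [1.061, 0.313, 0.046, 1.304, 0, 1.431], TCP at [0.208, 0.536, 0.253] pointing down, gripper open.
Joint ranges: [-2.76, 2.76], [-0.86, 1.69], [-1.03, 1.26], [-2.2, 2.34], [-1.47, 1.5], [-3.14, 3.14]. Speed limits (rad/s): [2.57, 2.57, 3.14, 3.14, 3.14, 3.14].

## Interface

Orientations are given as a unit quaternion [w, x, y, z].
In Python, from workcell import env, read_camera gives the robot as it stands (env), with the cameras as plain functions.
- The arm moves only by the tool nudge_tcp, called after "Call:" as name(argument=value, ...) on one line, values as JSON. Schema: {"type":"object","properties":{"moves":{"type":"object","properties":{"tx":{"type":"array","items":{"type":"number"},"minItems":1,"maxItems":8},"ty":{"type":"array","items":{"type":"number"},"minItems":1,"maxItems":8},"tz":{"type":"array","items":{"type":"number"},"minItems":1,"maxItems":8},"wx":{"type":"array","items":{"type":"number"},"minItems":1,"maxItems":8},"wy":{"type":"array","items":{"type":"number"},"minItems":1,"maxItems":8},"wz":{"type":"array","items":{"type":"number"},"minItems":1,"maxItems":8}},"additionalProperties":false,"required":["tx","ty","tz","wx","wy","wz"]},"finger_gap":{"type":"number"},"clamp_n":{"type":"number"},"only":{"type":"string"},"quiet":{"type":"boolean"},"lines":{"type":"string"}},"required":["moves"],"additionalProperties":false}. moves is an object with one list for each field, all of the same length, 1 to 8, a row being the entries at one place: tx, ty, tz (the shift in normalised numbers (1 is 0.75 m)), wx, wy, wz (a rotation vector in shares of 60 degrees (1.0 is 60 degrees)); each row is the pose to reach, as a shift and turn from the pose commanded when the call began, along the tool's axes at that moment; what a row does not reach only later rows make up. A row lasts 1/8 s, in which the tool goes at most 0.0625 m and 0.188 rad, less where a joint would pass 70% of its speed; a pose out of reach is approached as far as the arm can. finger_gap is the finger opening in m, set as the call begins (left out keeps the last). The fingers move at their own pace and stop on an object; clamp_n is the grip in N (left out, the last holds). Time passes only in rows, so rows that do not move let the fingers close. The tool returns the time, the measured TCP pose, the force, the opening and the grip force at its end. only (a regular expression) keeps the lines of the reply that match it, lines (a string "A,B") keeps lines A to B, and quiet returns only ok. Input that does not fit is refused with a message, and nothing moves.
- env.get_state(): the state, without advancing time (a new reading comes with each control period).
- read_camera(name): name is "side" or "top"; returns a dict with "image" (420x560x3 uint8, red, green, blue), "K" (3x3 intrinsics, pixels), "R" (3x3) and "t" (3): a world point X has camera coordinates R X + t. Camera axes: x right, y down, z forward; pixel columns grow to the right and rows downward; lengths in m; the calibration is good to about 2 mm. A picture is of the moment at which its call begins. There is no depth.
- env.hand_in(): hands the job in; it is judged then, once.
The state is a dict: "clock": time; "joint_pos": joint angles; "qvel": joint speeds; "tau": joint torques, N m; "tcp_pos": TCP position; "orientation": TCP orientation; "wrist_force": force on the tool from outside, world axes, zero at the start; "ft_torque": the same for the moment, N m; "finger_gap": finger opening in m; "grip_force": force on a finger pad.
Only numpy, scipy, OpenCV 4.12 (cv2) and the standard library are available. Lean on these libraries where they do the work, as an engineer would, in place of code of your own. Each camera call takes 0.05 s, during which the arm holds its last target. There are 200 camera calls.

## Task

On the bench stand two spring clamps; one has V-shaped jaws for bottles, the other has flat jaws. With the fingertips, push the slide of the V-jawed clamp all the way back against its spring, then let it go so that it springs part of the way forward and latches half open on its stop pin, ready for a bottle. Leave the flat-jawed clamp shut and the bottle, jar and tip box where they stand.

Things in the scene. Friction and masses are not known exactly. Their poses are not given: they have to be found in the camera images.
- vclamp: Clamp with V jaws (two slanting rubber prongs per jaw, tops 39 mm high). Grey base plate 265 x 130 x 12 mm, fixed; origin on the bench (plate spans x -130 to 135 mm). Along x: fixed jaw, x -119 to -105 mm, 40 mm high; slide with upright push plate, front face at x -45 mm when shut; stop pin block at x 65 mm, +y side. The slide moves to +x.
- vpush (a point): Middle of the flat front (-x) face of the V clamp's aluminium push plate, 62 mm above the bench; moves with the slide; axes as the clamp: push along +x. Plate 92 mm wide, 12 mm thick, top at 85 mm. All in front of it (prongs reach 24 mm forward, fixed jaw 60 mm) is at most 40 mm high, so closed fingertips 45 to 75 mm above the bench can stand there and push.
- vslide (a joint): Travel of the V clamp's slide, m: 0 shut (spring), 0.064 on its end stop. Spring 3.2 N at 0, 5.8 N at 0.064; the pin's ramp adds about 1 N from 0.01 to 0.03. Beyond about 0.054 the stop pin drops behind the cam; let go from there, the slide returns to about 0.034 and is held (latched half open). Let go earlier it returns to 0. Pushing again while latched does no harm.
- vstop (a point): Top of the V clamp's steel stop pin (on a rod from the dark block), 6 mm across, roller foot, 42 mm above the bench. The passing cam shifts it 13 mm to +y of the clamp, then it springs back. Works by itself.
- fclamp: Clamp with flat rubber-lined jaws, no prongs: leave it shut. Grey base plate 265 x 130 x 12 mm, fixed; origin on the bench (plate spans x -130 to 135 mm). Along x: fixed jaw, x -119 to -105 mm, 40 mm high; slide with upright push plate, front face at x -45 mm when shut; stop pin block at x 65 mm, +y side. The slide moves to +x.
- fslide (a joint): Travel of the flat clamp's slide in m: 0 = shut; same mechanism as the V clamp's.
- bottle: Loose bystander: glass bottle with a blue cap, 72 mm across, 150 mm high, origin under its centre.
- jar: Loose bystander: glass jar with a red lid, 68 mm across, 85 mm high, origin under its centre.
- tipbox: Loose bystander: black open pipette-tip box full of red tips, 120 x 85 x 50 mm, origin under its centre.

How it is judged:
By the outcome, as a careful person would: the job done as asked, in the order asked, and still so for the second after the job is handed in, with the robot touching nothing.
It also fails if it takes over 32 s, if anything falls off the work surface, if the arm or the gripper's body presses on something with over 40 N, if the wrist force passes 120 N, or if a joint passes its speed limit or range.

## Working session

There is one attempt and no reset: what is moved stays moved. The work goes in short steps, Python scripts to look and compute and a tool call to move; the robot and the scene stay as the last step left them, time stands still between calls to the robot, and variables do not carry over. Pictures are saved under pics/ and viewed, at most 10 in all, crops included, and the job is handed in when it is done.

```bash
ls; mkdir -p pics
```

Run:
```python
from workcell import env, read_camera
import cv2,numpy as np,pickle
for n in("top","side"):
    c=read_camera(n);pickle.dump(c,open(n+'.pkl','wb'))
    cv2.imwrite(f'pics/{n}0.png',cv2.cvtColor(c['image'],cv2.COLOR_RGB2BGR))
    print(n,np.round(c['K'],1).tolist(),np.round(c['R'],3).tolist(),np.round(c['t'],3))
s=env.get_state();print(s['clock'],s['tcp_pos'],s['orientation'])
```

```text
pics
workcell.py
top [[516.0, 0.0, 284.9], [0.0, 516.0, 208.1], [0.0, 0.0, 1.0]] [[0.019, -1.0, 0.009], [-0.994, -0.019, -0.105], [0.105, -0.007, -0.994]] [-0.006  0.54   1.757]
side [[533.1, 0.0, 279.4], [0.0, 533.1, 198.7], [0.0, 0.0, 1.0]] [[0.704, -0.71, 0.01], [-0.504, -0.51, -0.697], [0.5, 0.486, -0.717]] [-0.373  0.314  1.205]
0.1 [0.20761899 0.53575301 0.25250704] [-2.58436573e-04  1.83862279e-01  9.82951670e-01 -7.80850909e-04]
```

View pics/top0.png

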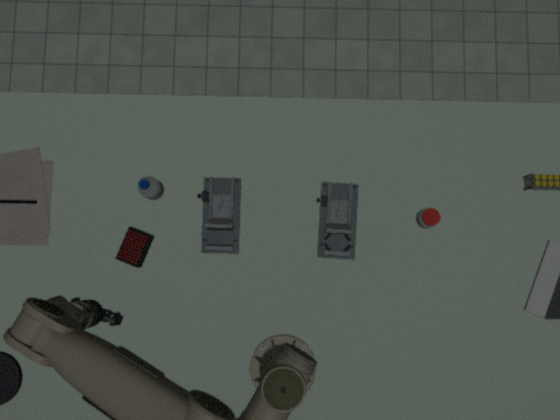

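View pics/side0.png

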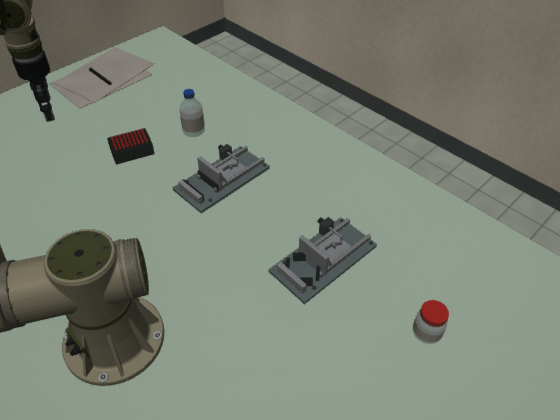

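The top view shows the V clamp as the right-hand one, with its plate spanning about (318–358, 182–259). Its fixed jaw is towards the robot at row ~255 and the pin block is on the left (+y). The flat clamp is at about (222, 215). In the side view, the V clamp is at about (323, 257), its prongs visible at (300–318, 258–270). Next I'll measure the plate.

Create h.py:
```python
import numpy as np,pickle,cv2
C={n:pickle.load(open(n+'.pkl','rb')) for n in('top','side')}
def ray(n,u,v,z):
    c=C[n];d=c['R'].T@np.linalg.solve(c['K'],[u,v,1]);o=-c['R'].T@c['t'];return o+d*(z-o[2])/d[2]
def proj(n,X):
    c=C[n];p=c['K']@(c['R']@np.asarray(X)+c['t']);return p[:2]/p[2]
```

Run:
```python
from h import *
im=C['top']['image'];hsv=cv2.cvtColor(im,cv2.COLOR_RGB2HSV)
print(im[230,300],im[250,322],im[200,322],hsv[230,300],hsv[250,322])
d=np.abs(im.astype(int)-np.median(im[170:270,290:312].reshape(-1,3),0)).sum(2)
m=(d>40).astype(np.uint8);m[:, :308]=0;m[:,372:]=0;m[:165]=0;m[272:]=0
m=cv2.morphologyEx(m,cv2.MORPH_OPEN,np.ones((9,9),np.uint8)) if 0 else m
m=cv2.morphologyEx(m,cv2.MORPH_CLOSE,np.ones((5,5),np.uint8));m=cv2.morphologyEx(m,cv2.MORPH_OPEN,np.ones((13,13),np.uint8))
cs,_=cv2.findContours(m,0,2);c=max(cs,key=cv2.contourArea)
r=cv2.minAreaRect(c);b=cv2.boxPoints(r);print(r)
P=np.array([ray('top',u,v,0.012) for u,v in b+0.0]);print(P.round(4),P.mean(0).round(4))
for i in range(4):e=P[(i+1)%4]-P[i];print(np.linalg.norm(e).round(4),np.degrees(np.arctan2(e[1],e[0])).round(2))
t=cv2.resize(im[170:270,290:400],None,fx=5.4,fy=5.4,interpolation=cv2.INTER_CUBIC)
s=cv2.resize(C['side']['image'][205:305,260:390],None,fx=5.4,fy=5.4,interpolation=cv2.INTER_CUBIC)
s=s[:, :700-0]
t=cv2.resize(im[172:268,300:376],(456,576));s=cv2.resize(C['side']['image'][205:305,265:385],(344,287))
o=np.zeros((576,800,3),np.uint8);o[:,:456]=t;o[:287,456:]=s
cv2.imwrite('pics/c1.png',np.clip(o[:,:,::-1].astype(int)*1.5,0,255).astype(np.uint8))
```

```text
[90 99 92] [52 58 60] [35 35 36] [67 23 99] [98 34 60]
((337.1986999511719, 220.62557983398438), (38.05255889892578, 76.56604766845703), 2.935673236846924)
[[ 0.3708 -0.108   0.012 ]
 [ 0.6384 -0.1185  0.012 ]
 [ 0.6342 -0.2521  0.012 ]
 [ 0.3666 -0.2395  0.012 ]] [ 0.5025 -0.1795  0.012 ]
0.2678 -2.25
0.1337 -91.82
0.2679 177.31
0.1317 88.15
```

View pics/c1.png

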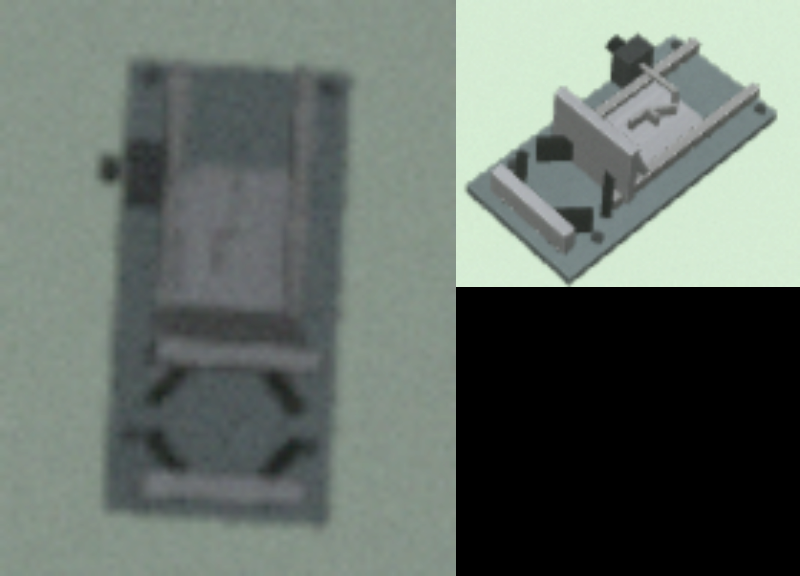

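Calling it V clamp: the measured plate is 267 × 132 mm against the nominal 265 × 130. Its origin is about (0.500, -0.1795) with a yaw of about -2.15°, so vpush is at about (0.455, -0.178, 0.062). I'll close the fingers, turn the tool x axis in line with the clamp, and travel there high up through a waypoint at (0.42, 0.25).

The manual's scale: shifts go in shares of 0.75 m and turns go in shares of 60 degrees. Converting my numbers, -0.301 m / 0.75 = -0.4013, -0.258 m / 0.75 = -0.344, -0.332 rad / 1.0472 = -0.317.

Call:
nudge_tcp(moves={"tx": [-0.0573,-0.1147,-0.172,-0.2293,-0.2867,-0.344,-0.4013,-0.4013],"ty": [-0.036,-0.072,-0.108,-0.144,-0.18,-0.216,-0.2533,-0.2533],"tz": [0,0,0,0,0,0,0,0],"wx": [0,0,0,0,0,0,0,0],"wy": [0,0,0,0,0,0,0,0],"wz": [-0.0477,-0.0955,-0.1432,-0.191,-0.2387,-0.2865,-0.317,-0.317]}, finger_gap=0, clamp_n=20)

```text
clock: 1.1
tcp_pos: [0.4215, 0.2477, 0.2529]
orientation: [-0.0, 0.022, 1.0, -0.0]
wrist_force: [-0.5, 0.2, 0.6]
finger_gap: 0.0001
grip_force: 0.0
```

Run:
```python
from workcell import env, read_camera
from scipy.spatial.transform import Rotation as R
import numpy as np
s=env.get_state();q=s['orientation'];M=R.from_quat([q[1],q[2],q[3],q[0]]).as_matrix()
print(M.round(3),(M.T@(np.array([0.415,-0.177,0.253])-s['tcp_pos'])).round(4),s['joint_pos'])
```

```text
[[-0.999  0.043 -0.   ]
 [ 0.043  0.999 -0.001]
 [ 0.    -0.001 -1.   ]] [-1.190e-02 -4.245e-01  1.000e-04] [ 3.67148730e-01  1.47039355e-01 -1.69256738e-01  1.25492538e+00
 -4.80290397e-04  4.10447400e-01]
```

In the tool's units: -0.4245 m / 0.75 = -0.566, -0.38 m / 0.75 = -0.5067.

Call:
nudge_tcp(moves={"tx": [0,0,-0.0067,-0.0093,-0.0133,-0.016,-0.016,-0.016],"ty": [-0.0733,-0.1467,-0.22,-0.2933,-0.3667,-0.44,-0.5067,-0.566],"tz": [0,0,0,0,0,0,0,0],"wx": [0,0,0,0,0,0,0,0],"wy": [0,0,0,0,0,0,0,0],"wz": [0,0,0,0,0,0,0,0]})

```text
clock: 2.1
tcp_pos: [0.4156, -0.1753, 0.2531]
orientation: [-0.0, 0.019, 1.0, 0.0]
wrist_force: [0.6, 0.8, 0.3]
finger_gap: -0.0003
grip_force: 0.0
```

Call:
nudge_tcp(moves={"tx": [0,0,0,0,0],"ty": [0,0,0,0,0],"tz": [0.0533,0.1067,0.1467,0.1733,0.1733],"wx": [0,0,0,0,0],"wy": [0,0,0,0,0],"wz": [0,0,0,0,0]})

```text
clock: 2.72
tcp_pos: [0.4146, -0.1727, 0.1217]
orientation: [-0.002, 0.018, 1.0, 0.001]
wrist_force: [-0.4, 0.5, 1.0]
finger_gap: 0.0002
grip_force: 0.0
```

Run:
```python
from workcell import env, read_camera
import cv2,pickle
a=[]
for n in("top","side"):
    c=read_camera(n);pickle.dump(c,open(n+'.pkl','wb'))
    a.append(cv2.resize(c['image'][150:290,270:430] if n=="top" else c['image'][160:300,240:400],(400,350)))
cv2.imwrite('pics/c2.png',cv2.convertScaleAbs(cv2.hconcat(a)[:,:,::-1],alpha=1.5))
```

```text
(no output)
```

View pics/c2.png

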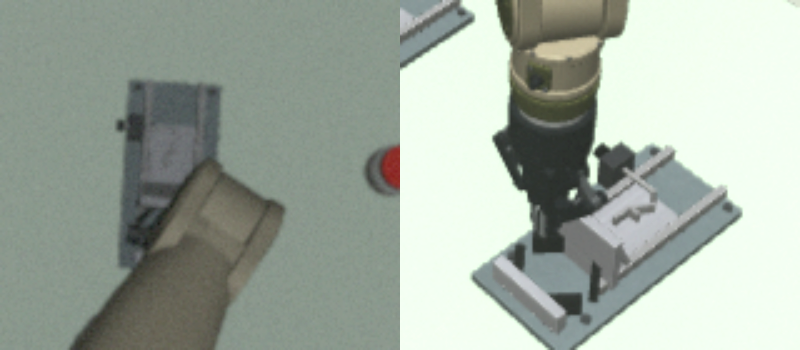

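The fingertips show at about (296, 252) in the full side view, in front of the push plate. I'll check that against the projection before going lower.

Run:
```python
from h import *
print('tip',proj('side',(0.4146,-0.1727,0.10)).round(1))
th=-0.0375;c,s=np.cos(th),np.sin(th)
for y in(.046,-.046):
    X=[0.5-.045*c-y*s,-.1795-.045*s+y*c,.085];print(X,((proj('side',X)-[240,160])*2.5).round(0),((proj('top',X)-[270,150])*2.5).round(0))
```

```text
tip [297.4 251.1]
[np.float64(0.4567562326488392), np.float64(-0.13184523543989873), 0.085] [142. 190.] [138. 205.]
[np.float64(0.4533070411857369), np.float64(-0.22378055552010984), 0.085] [210. 245.] [207. 209.]
```

The projections agree: tip at (297, 251), and the plate's corner where it was seen. Lowering, then pushing gently along tool -x.

In the tool's units: 0.048 m / 0.75 = 0.064, -0.004 m / 0.75 = -0.0053.

Call:
nudge_tcp(moves={"tx": [0,0,0,0],"ty": [-0.0027,-0.0053,-0.0053,-0.0053],"tz": [0.0267,0.0533,0.064,0.064],"wx": [0,0,0,0],"wy": [0,0,0,0],"wz": [0,0,0,0]})

```text
clock: 3.32
tcp_pos: [0.4158, -0.1783, 0.0756]
orientation: [0.0, 0.019, 1.0, 0.0]
wrist_force: [-0.2, -0.7, 0.3]
finger_gap: 0.0
grip_force: 0.0
```

Call:
nudge_tcp(moves={"tx": [-0.0133,-0.0267,-0.04,-0.0533,-0.0667,-0.08,-0.0933,-0.0933],"ty": [0,0,0,0,0,0,0,0],"tz": [0,0,0,0,0,0,0,0],"wx": [0,0,0,0,0,0,0,0],"wy": [0,0,0,0,0,0,0,0],"wz": [0,0,0,0,0,0,0,0]})

```text
clock: 4.32
tcp_pos: [0.4855, -0.1812, 0.075]
orientation: [-0.001, 0.019, 1.0, -0.0]
wrist_force: [-4.4, -1.2, 2.9]
finger_gap: 0.0
grip_force: 2.2
```

Spring force of about 4.4 N, as expected. Continuing to the end stop in small steps.

In the tool's units: -0.019 m / 0.75 = -0.0253, -0.016 m / 0.75 = -0.0213.

Call:
nudge_tcp(moves={"tx": [-0.008,-0.016,-0.0213,-0.0253,-0.0253],"ty": [0,0,0,0,0],"tz": [0,0,0,0,0],"wx": [0,0,0,0,0],"wy": [0,0,0,0,0],"wz": [0,0,0,0,0]})

```text
clock: 4.95
tcp_pos: [0.5035, -0.1819, 0.0749]
orientation: [-0.001, 0.019, 1.0, -0.0]
wrist_force: [-6.3, -2.6, 2.8]
finger_gap: -0.0
grip_force: 2.7
```

Call:
nudge_tcp(moves={"tx": [-0.0027,-0.0053,-0.0053],"ty": [0,0,0],"tz": [0,0,0],"wx": [0,0,0],"wy": [0,0,0],"wz": [0,0,0]})

```text
clock: 5.32
tcp_pos: [0.5073, -0.1821, 0.0749]
orientation: [-0.001, 0.019, 1.0, -0.0]
wrist_force: [-5.4, -2.4, 2.1]
finger_gap: 0.0
grip_force: 2.8
```

In the tool's units: -0.003 m / 0.75 = -0.004, -0.002 m / 0.75 = -0.0027.

Call:
nudge_tcp(moves={"tx": [-0.0027,-0.004,-0.004],"ty": [0,0,0],"tz": [0,0,0],"wx": [0,0,0],"wy": [0,0,0],"wz": [0,0,0]})

```text
clock: 5.7
tcp_pos: [0.5102, -0.1822, 0.0748]
orientation: [-0.001, 0.019, 1.0, -0.0]
wrist_force: [-5.1, -2.6, 2.0]
finger_gap: 0.0001
grip_force: 2.9
```

Call:
nudge_tcp(moves={"tx": [-0.0027,-0.004,-0.004],"ty": [0,0,0],"tz": [0,0,0],"wx": [0,0,0],"wy": [0,0,0],"wz": [0,0,0]})

```text
clock: 6.08
tcp_pos: [0.5111, -0.1822, 0.0748]
orientation: [-0.003, 0.02, 1.0, -0.0]
wrist_force: [-13.0, -2.2, 7.1]
finger_gap: 0.0003
grip_force: 6.0
```

The force jumped to 13 N at 0.5111, so the slide is on its end stop. Letting go by backing off.

In the tool's units: 0.07 m / 0.75 = 0.0933, 0.06 m / 0.75 = 0.08.

Call:
nudge_tcp(moves={"tx": [0.02,0.04,0.06,0.08,0.0933,0.0933],"ty": [0,0,0,0,0,0],"tz": [0,0,0,0,0,0],"wx": [0,0,0,0,0,0],"wy": [0,0,0,0,0,0],"wz": [0,0,0,0,0,0]})

```text
clock: 6.82
tcp_pos: [0.4442, -0.1794, 0.0755]
orientation: [0.0, 0.019, 1.0, 0.0]
wrist_force: [-1.0, 0.1, 0.4]
finger_gap: -0.0001
grip_force: 0.0
```

Call:
nudge_tcp(moves={"tx": [0,0,0,0,0],"ty": [0,0,0,0,0],"tz": [-0.04,-0.1067,-0.1733,-0.2267,-0.2267],"wx": [0,0,0,0,0],"wy": [0,0,0,0,0],"wz": [0,0,0,0,0]})

```text
clock: 7.45
tcp_pos: [0.4471, -0.1807, 0.2489]
orientation: [0.004, 0.019, 1.0, -0.002]
wrist_force: [0.8, -0.8, 0.0]
finger_gap: 0.0002
grip_force: 0.0
```

Call:
nudge_tcp(moves={"tx": [0,0,0,0,0,0],"ty": [0.0667,0.1333,0.2,0.2667,0.32,0.32],"tz": [0,0,0,0,0,0],"wx": [0,0,0,0,0,0],"wy": [0,0,0,0,0,0],"wz": [0,0,0,0,0,0]})

```text
clock: 8.2
tcp_pos: [0.4533, 0.0626, 0.2442]
orientation: [-0.001, 0.017, 1.0, 0.0]
wrist_force: [0.6, -1.0, -0.1]
finger_gap: 0.0001
grip_force: 0.0
```

```bash
python3 - <<'E'
from workcell import env, read_camera
import cv2,pickle
a=[]
for n in("top","side"):
    c=read_camera(n);pickle.dump(c,open(n+'.pkl','wb'))
    a.append(cv2.resize(c['image'][150:290,270:430] if n=="top" else c['image'][160:300,240:400],(400,350)))
cv2.imwrite('pics/c3.png',cv2.convertScaleAbs(cv2.hconcat(a)[:,:,::-1],alpha=1.5))
from h import *
th=-0.0375;c,s=np.cos(th),np.sin(th)
for t in(0,.034,.064):
  for y in(.046,-.046):
    x=-.045+t;X=[0.5+x*c-y*s,-.1795+x*s+y*c,.085];print(t,((proj('side',X)-[240,160])*2.5+[400,0]).round(0),((proj('top',X)-[270,150])*2.5).round(0))
E
```

```text
0 [542. 190.] [138. 205.]
0 [610. 245.] [207. 209.]
0.034 [567. 173.] [139. 180.]
0.034 [635. 226.] [208. 183.]
0.064 [588. 157.] [140. 157.]
0.064 [656. 210.] [209. 161.]
```

View pics/c3.png

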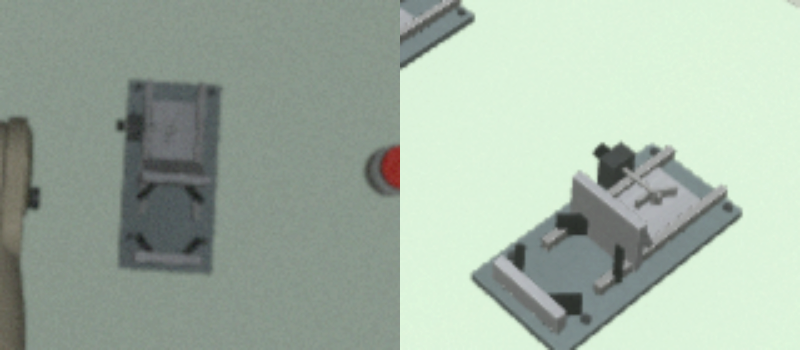

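The slide's top edge runs from about (573, 173) to (640, 228) in the side crop. That matches the 0.034 prediction, so it is latched half open. The flat clamp and the jar haven't moved. Handing in.

Call:
nudge_tcp(moves={"tx": [0,0],"ty": [0,0],"tz": [0,0],"wx": [0,0],"wy": [0,0],"wz": [0,0]}, quiet=true)

```text
ok
```

```bash
python3 -c "
from workcell import env, read_camera
print(env.hand_in())"
```

```text
the job is handed in; nothing more can be done
None
```

The V clamp's slide was pushed to its end stop and released, and the camera shows it latched half open at about 34 mm; the arm went near nothing else, and the job is handed in (about 8.6 s used).

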